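Zero the photometer with its sunken key

TASK

Zero the photometer: push its open lid down until it is fully shut, without slamming it, and only then reach a fingertip into the round well, press the sunken round key right down, keep it down for about two seconds, then let it spring back up and draw clear. Everything is done by touch: pinch and lift nothing, do not swing the lid further open, and leave the square key, the raised key and all the glassware, bottles and racks alone.

Things in the scene. Friction and masses are not known exactly. Their poses are not given: they have to be found in the camera images.
- photometer: white photometer with a blue stripe, fixed to the bench, 300 mm deep (its x) by 400 mm wide (its y), flat top 110 mm above its origin, which is the centre of its underside on the bench. Sample compartment with the lid on its +y half (seen from the robot: left), three key blocks in a row along its x on the -y half, row line at its y = -100 mm, 70 mm apart. It stands at any yaw up to 0.3 rad
- lid (a joint): angle of the compartment lid: 0 = shut flat, grows as it opens (about 0.7 to 1.15 rad at the start, stop at 1.5). The lid is a white slab 160 mm (along the photometer's x) by 150 mm, 14 mm thick. It is hinged along its +y edge, so its free edge is towards the key blocks and swings up and over towards +y. A friction hinge holds it at any angle; it takes about 1 to 4 N at the free edge to push it down, and it stays shut when let go. Shut, its top is 125 mm above the bench
- lid_hinge (a point): middle of the lid's hinge line, on the lid's underside, 111 mm above the bench; turns with the lid. The hinge line runs along the photometer's x
- lid_edge (a point): middle of the lid's free edge, on its outer (top) face, 150 mm from the hinge line; moves with the lid. The point's z axis is the outward normal of the lid's outer face, its -y axis points from the hinge to the free edge
- round_well (a point): centre of the mouth of the round well, 110 mm above the bench, level with the photometer's top. The well is a vertical round hole 46 mm across in a grey block 69 x 66 mm; the flat top of the round key lies 24 mm below the mouth. Which of the three places in the row the block has varies
- round_key_top (a point): centre of the top face of the round key at the bottom of the round well: black disc 34 mm across, moves straight down
- round_key (a joint): travel of the sunken round key in the round well, the zero key: 0 as it stands, grows as it is pressed down, 0.006 m at the bottom stop; a spring pushes it back up (1.5 N to start, 5 N at the bottom)
- square_key (a joint): travel of the other sunken key, a black square 28 mm key 24 mm down a square 44 mm well, not to be pressed: 0 as it stands, grows as it is pressed down, 0.006 m at the bottom stop; a spring pushes it back up (1.5 N to start, 5 N at the bottom)
- raised_key (a joint): travel of the raised round key, a black 34 mm cap standing 10 mm proud of its block's top, not to be pressed: 0 as it stands, grows as it is pressed down, 0.006 m at the bottom stop; a spring pushes it back up (1.5 N to start, 5 N at the bottom)
- vial_a: small clear glass vial with a yellow stopper, 25 mm across and 36 mm tall, origin at the centre of its underside; stands loose on the photometer's top; bystander, not to be touched
- vial_b: small clear glass vial with a yellow stopper, 25 mm across and 36 mm tall, origin at the centre of its underside; stands loose on the photometer's top; bystander, not to be touched
- vial_c: small clear glass vial with a yellow stopper, 25 mm across and 36 mm tall, origin at the centre of its underside; stands loose on the photometer's top; bystander, not to be touched
- beaker: glass beaker, 70 mm across, 90 mm tall, origin at the centre of its underside; loose bystander left of the photometer
- tube_rack: yellow test-tube rack, 70 x 200 mm, 91 mm tall, origin at the centre of its underside; loose bystander left of the photometer
- wash_bottle: white bottle with a blue cap, 60 mm across, 130 mm tall, origin at the centre of its underside; loose bystander right of the photometer
- reagent_jar: amber jar with a black cap, 64 mm across, 85 mm tall, origin at the centre of its underside; loose bystander right of the photometer

How it is judged:
By the outcome, as a careful person would: the job done as asked, in the order asked, and still so for the second after the job is handed in, with the robot touching nothing.
It also fails if it takes over 54 s, if anything falls off the work surface, if the arm or the gripper's body presses on something with over 40 N, if the wrist force passes 120 N, or if a joint passes its speed limit or range.

ROBOT

A 6-joint arm with a two-finger parallel gripper is mounted at the origin on the work surface. World frame = base frame: x ahead of the robot, y to its left, z up, the work surface at z = 0. Lengths are in mm, angles in rad, forces in N, time in s.
With the tool pointing down it reaches from about 375 to 925 mm from the base axis. Payload 5.7 kg.
Tool frame: the origin (TCP) lies at the very end of the fingers, on their centre line; the grasp point (between the pads) lies 19 mm behind it (ctrl.grip_depth is the distance from the TCP to the grasp point, in mm); z points along the fingers, y is the direction in which the jaws open and shut (so a half turn about z gives the same grasp; the last joint's range is limited). The gripper opens to 85 mm and grips with 20 to 120 N. Pads are 22 mm wide; open, the fingers measure 114 mm over their backs; the gripper's body (76 mm by 85 mm) begins 54 mm behind the grasp point. The pads swing forward as they close: fully open they stand 13 mm farther back than shut.
Start: joints at [-1.294, 0.359, 1.51, -0, 1.272, -0.115], TCP at [229.094, -554.508, 231.267] pointing down, gripper open.
Joint ranges: [-2.97, 2.97], [-1.01, 2.36], [0.21, 2.38], [-0.96, 4.11], [0.2, 2.71], [-2.98, 2.98]. Speed limits (rad/s): [2.39, 2.39, 3.14, 3.14, 3.14, 3.14].

INTERFACE

Orientations are given as a unit quaternion [x, y, z, w].
In Python, from workcell import sensors, cams, ctrl gives the robot as it stands. The module is installed in compiled form; this text tells all that it offers.
- The arm moves only by the tool send_rows, never from a script. Its argument "deltas" is a list of rows, each a list of 3 entries, a list of its own where there are three numbers: the shift along the tool's x, y, z in units of 500 mm (1.0 is 500 mm), then the turn about the tool's z in units of 1.5 rad (1.0 is 1.5 rad), then the gripper's target within -1 to 1 (shut at 1, half-way at 0, fully open at -1). A call has exactly 10 rows; each row shifts and turns the commanded pose from where the row before left it, along the tool's axes as they then stand; what a row does not reach is not made up. A row lasts 1/12 s, in which the tool goes at most 41.7 mm and 7.16 degrees, less where a joint would pass 70% of its speed; a pose out of reach is approached as far as the arm can. A call with a number of a shift or a turn outside -1 to 1 is refused whole. A call with a gripper value outside its range is refused whole. The fingers move at their own pace and stop on an object; "newtons" is the grip in N (left out, the last holds). Time passes only in rows, so rows that do not move let the fingers close, or fill a call up. It gives the time, the measured TCP pose, the force and the opening at its end, in the units of the state.
- sensors.get_obs(): the state, without advancing time (a new reading comes with each control period).
- cams.snapshot(name): name is "scene" or "top"; returns (picture, depth): 420x560x3 uint8, red, green, blue; 420x560 float32, mm along the optical axis (not along the pixel's ray), 0 where there is no reading.
- cams.calibration(name): a dict with "fx", "fy", "cx", "cy" (pixels), "k1" (the pictures are not rectified: a ray, as slopes to the right and down, at radius r is drawn at 1 + k1 r^2 times it, then the intrinsics apply), "origin" and "attitude" of the camera in the world. Camera axes: x right, y down, z forward; pixel columns grow to the right and rows downward; lengths in mm; the calibration is good to about 2 mm. A picture is of the moment at which its call begins. calibration takes no time and is no camera call.
- ctrl.job_done(): hands the job in, once; it reports no verdict.
The state is a dict: "time": time; "joint_pos": joint angles; "dq": joint speeds; "joint_efforts": joint torques, N m; "ee_pos": TCP position; "orientation": TCP orientation; "wrist_force": force on the tool from outside, world axes, zero at the start; "moment": the same for the moment, N m; "opening": finger opening in mm.
Only numpy, scipy, OpenCV 4.12 (cv2) and the standard library are available. Lean on these libraries where they do the work, as an engineer would, in place of code of your own. Each camera call takes 0.05 s, during which the arm holds its last target. There are 200 camera calls.

## Working session

There is one attempt and no reset: what is moved stays moved. The work goes in short steps, Python scripts to look and compute and a tool call to move; the robot and the scene stay as the last step left them, time stands still between calls to the robot, and variables do not carry over. Pictures are saved under pics/ and viewed, about 8 in all and at most 12, crops included, and the job is handed in when it is done.

Besides the shell and the picture viewer there is one more tool, called after "Emit:" as name(argument=value, ...) on one line, values as JSON. send_rows: Moves the arm, as the interface text tells. Its arguments: {"type":"object","properties":{"deltas":{"type":"array","items":{"type":"array"}},"newtons":{"type":"number"}},"required":["deltas"]}

```bash
mkdir -p pics; cat > h.py <<'E'
import numpy as np, cv2
from scipy.spatial.transform import Rotation as R
from workcell import sensors, cams, ctrl
def snap(n,tag):
    p,d=cams.snapshot(n); cv2.imwrite(f'pics/{tag}.png',p[:,:,::-1]); np.savez(f'pics/{tag}.npz',p=p,d=d); return p,d
def rot(a):
    a=np.array(a,float); return a if a.shape==(3,3) else R.from_quat(a).as_matrix()
def ray(c,uv):
    K=np.array([[c['fx'],0,c['cx']],[0,c['fy'],c['cy']],[0,0,1.]])
    uv=np.array(uv,float).reshape(-1,1,2)
    n=cv2.undistortPoints(uv,K,np.array([c['k1'],0,0,0.])).reshape(-1,2)
    return np.c_[n,np.ones(len(n))]
def pts(c,uv,d):
    return np.array(c['origin'])+(ray(c,uv)*np.array(d).reshape(-1,1))@rot(c['attitude']).T
def onplane(c,uv,z):
    r=ray(c,uv)@rot(c['attitude']).T; o=np.array(c['origin'])
    return o+r*((z-o[2])/r[:,2])[:,None]
E
python3 - <<'E'
from h import *
for n in('scene','top'):
    print(n,cams.calibration(n)); snap(n,n+'0')
print(sensors.get_obs())
E
```

```text
scene {'fx': 406.4098721911004, 'fy': 406.4098721911004, 'cx': 284.69510986052853, 'cy': 206.32894799702672, 'k1': -0.12234221910360044, 'origin': array([1440.60144234, -127.24474628,  745.79892266]), 'attitude': array([ 0.66217201,  0.58795517, -0.30428479, -0.35106654])}
top {'fx': 539.2393932973365, 'fy': 539.2393932973365, 'cx': 276.3069382367957, 'cy': 216.27887707394382, 'k1': -0.06961387396880121, 'origin': array([ 448.31254479,    9.27633685, 1795.03578982]), 'attitude': array([-0.70613596,  0.70718828, -0.02581964,  0.02429195])}
{'time': 0.1, 'joint_pos': array([-1.29412018e+00,  3.59422921e-01,  1.51133784e+00, -4.05919114e-05,
        1.27251704e+00, -1.15135207e-01]), 'dq': array([ 2.11269427e-07, -9.96576697e-04, -2.56688211e-03,  1.28131467e-03,
        1.23358914e-03,  1.12520641e-04]), 'joint_efforts': array([-4.47850891e-05, -5.28653848e+01, -2.79349673e+01, -2.61545829e-04,
        5.06127035e-03,  5.74155422e-06]), 'ee_pos': array([ 228.90545548, -553.94089443,  230.53845005]), 'orientation': array([ 9.80870264e-01,  1.94660767e-01, -8.73127074e-05, -8.38263294e-04]), 'wrist_force': array([-0.54208377, -0.97113109,  0.00741694]), 'moment': array([ 0.01125827,  0.03326527, -0.0176692 ]), 'opening': 84.94556316392246}
```

View pics/scene0.png

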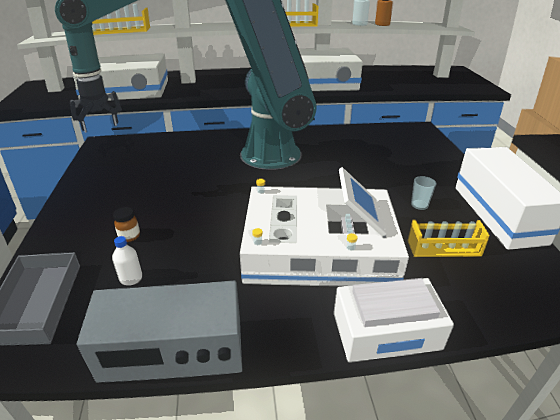

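View pics/top0.png

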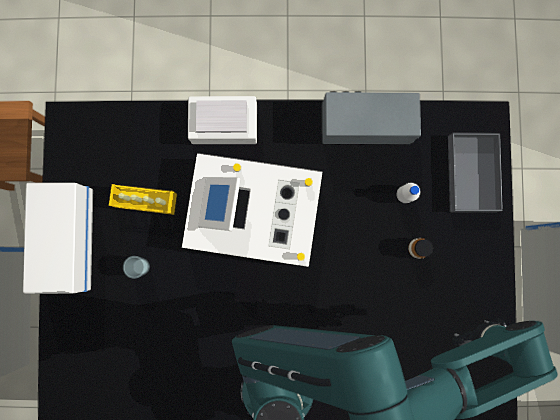

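Scene: the photometer is in the middle with its lid open. In the top view its keys are at about (287,192), (283,214) and (280,237, square). The vials are at about (235,168), (308,182) and (300,257). I'll zoom in and use depth.

```bash
python3 - <<'E'
from h import *
a=np.load('pics/top0.npz');b=np.load('pics/scene0.npz')
A=cv2.resize(a['p'][145:275,175:330],None,fx=5,fy=4.5,interpolation=cv2.INTER_CUBIC)
A=cv2.resize(a['p'][150:270,230:330],(400,480),interpolation=cv2.INTER_CUBIC)
B=cv2.resize(b['p'][170:270,235:335],(400,400),interpolation=cv2.INTER_CUBIC)
B=cv2.copyMakeBorder(B,0,80,0,0,cv2.BORDER_CONSTANT)
cv2.imwrite('pics/crop.png',np.hstack([A,B])[:,:,::-1])
ct=cams.calibration('top');cs=cams.calibration('scene')
for uv in [(287,192),(283,214),(280,237),(300,215),(292,203),(215,160),(235,168),(308,182),(300,257),(205,205),(215,205),(236,195),(236,220)]:
    print('top',uv,pts(ct,[uv],[a['d'][uv[1],uv[0]]]).round(1))
# white top outline of photometer: by depth z 100..118
v,u=np.mgrid[0:420,0:560]
P=pts(ct,np.c_[u.ravel(),v.ravel()],a['d'].ravel()).reshape(420,560,3)
m=((abs(P[...,2]-110)<7)&(a['p'].min(2)>190)).astype(np.uint8); m[:,:180]=0;m[:,330:]=0;m[:150]=0;m[275:]=0
c=max(cv2.findContours(m,0,2)[0],key=cv2.contourArea)
q=onplane(ct,c.reshape(-1,2),110)
r=cv2.minAreaRect(q[:,:2].astype(np.float32));print('rect',r,cv2.boxPoints(r).round(1))
# lid plane
m=(P[...,2]>128)&(P[...,2]<300)&(u>185)&(u<250)&(v>170)&(v<240)
L=P[m];print(len(L),L.min(0),L.max(0))
print('z med top white',np.median(P[205:225,296:312,2]))
E
```

```text
top (287, 192) [[647.3 -28.7  85.2]]
top (283, 214) [[573.8 -15.2 126.5]]
top (280, 237) [[503.7  -6.1  88.1]]
top (300, 215) [[571.5 -68.5 115. ]]
top (292, 203) [[609.4 -43.7 112.5]]
top (215, 160) [[746.4 199.  110.7]]
top (235, 168) [[714.6 132.8 148.4]]
top (308, 182) [[671.2 -92.2 145.9]]
top (300, 257) [[440.8 -66.2 152.6]]
top (205, 205) [[601.  225.5 139.9]]
top (215, 205) [[598.9 192.1 162.6]]
top (236, 195) [[623.6 124.5 214.7]]
top (236, 220) [[559.9 135.7  56.2]]
rect ((590.3167114257812, 82.14007568359375), (400.1445007324219, 300.11767578125), 81.38288879394531) [[ 412.   -93.2]
 [ 708.7 -138.2]
 [ 768.7  257.5]
 [ 471.9  302.4]]
1763 [519.91908051 112.89947872 128.05176968] [708.2555347  248.03504734 231.97661663]
z med top white 111.48864241539638
```

View pics/crop.png

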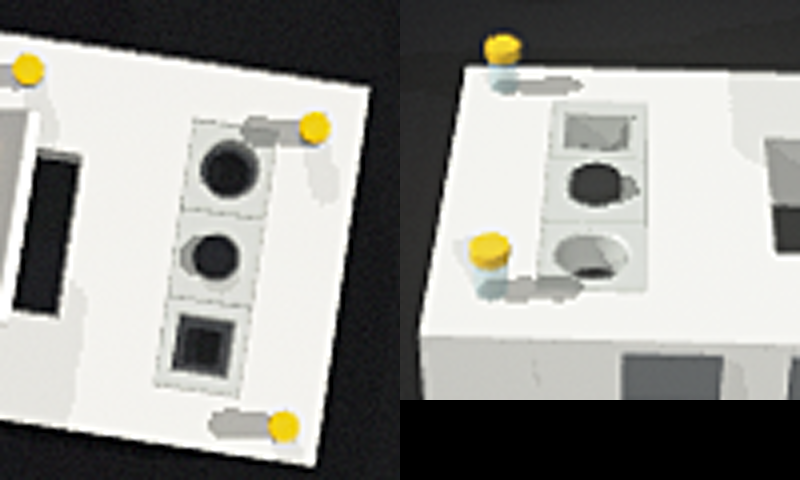

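The crop shows the round well at the far end of the row (top px ≈ 287,192), the raised key in the middle and the square well nearest the robot. Next I'll locate the well from both views and the lid from its plane.

```bash
python3 - <<'E'
from h import *
a=np.load('pics/top0.npz');b=np.load('pics/scene0.npz')
ct=cams.calibration('top');cs=cams.calibration('scene')
O=np.array([590.3,82.1,0]);ex=np.array([296.7,-45,0])/300.1;ey=np.array([-ex[1],ex[0],0]);Rl=np.array([ex,ey,[0,0,1]])
loc=lambda p:(np.array(p)-O)@Rl.T
v,u=np.mgrid[0:420,0:560]
# round well in the top view: dark blob
g=a['p'].max(2);m=(g<120).astype(np.uint8);m[:182]=0;m[203:]=0;m[:,:275]=0;m[:,300:]=0
c=max(cv2.findContours(m,0,1)[0],key=cv2.contourArea);(x,y),r=cv2.minEnclosingCircle(c);print('well px',x,y,r)
W=onplane(ct,[(x,y)],110);print('top well',W,loc(W));
exp=O+70*ex-100*ey;print('expected',exp)
# scene view: mouth, crop px centre
W2=onplane(cs,[(235+191/4,170+256/4)],110);print('scene well',W2,loc(W2))
for n,c,z in(('top',ct,a),('scene',cs,b)):
    P=pts(c,np.c_[u.ravel(),v.ravel()],z['d'].ravel()).reshape(420,560,3);Q=loc(P)
    m=(Q[...,2]>135)&(Q[...,2]<300)&(abs(Q[...,0])<78)&(Q[...,1]>20)&(Q[...,1]<190)
    L=Q[m]; 
    # robust plane z=a+b*y
    k=np.ones(len(L),bool)
    for _ in range(8):
        f=np.polyfit(L[k,1],L[k,2],1);k=abs(L[:,2]-np.polyval(f,L[:,1]))<5
    print(n,len(L),k.sum(),'slope',f,'theta',np.arctan(-f[0]),'edge ymin/zmax',np.percentile(L[k],[1,99],axis=0).round(1))
    for nm,mm in(('vials',(z['p'][...,0]>200)&(z['p'][...,2]<80)&(abs(Q[...,0])<150)&(abs(Q[...,1])<200)),):
        nn,lb,st,ce=cv2.connectedComponentsWithStats(mm.astype(np.uint8))
        print([ (np.median(Q[lb==i],0).round(0).tolist()) for i in range(1,nn) if st[i,4]>15])
E
```

```text
well px 286.8333435058594 191.8333282470703 6.932304859161377
top well [[644.94237309 -27.67030926 110.        ]] [[  70.48335892 -100.33303555  110.        ]]
expected [644.51192936 -27.26354548   0.        ]
scene well [[648.52919174 -27.31967496 110.        ]] [[ 73.97696289 -99.44853026 110.        ]]
top 1608 1314 slope [ -0.91917118 271.23447482] theta 0.7433065154160681 edge ymin/zmax [[-76.5  47.5 136.3]
 [ 75.8 147.1 227.9]]
[[119.0, 64.0, 149.0], [108.0, -160.0, 146.0], [-123.0, -170.0, 147.0]]
scene 1016 916 slope [ -0.91989573 270.82087502] theta 0.7436991082510458 edge ymin/zmax [[-73.4  48.9 136.3]
 [ 77.3 145.  223.3]]
[[-119.0, -173.0, 145.0], [112.0, -162.0, 145.0], [125.0, 63.0, 145.0]]
```

Emit:
send_rows(deltas=[[[0.06,-0.05,-0.01],0,1],[[0.06,-0.05,-0.01],0,1],[[0.06,-0.05,-0.01],0,1],[[0.06,-0.05,-0.01],0,1],[[0.06,-0.05,-0.01],0,1],[[0.06,-0.05,-0.01],0,1],[[0.06,-0.05,-0.01],0,1],[[0.06,-0.05,-0.01],0,1],[[0.06,-0.05,-0.01],0,1],[[0.06,-0.05,-0.01],0,1]], newtons=20)

```text
time: 0.93
ee_pos: [411.1, -206.9, 281.4]
orientation: [0.981, 0.194, -0.0, -0.0]
wrist_force: [0.5, -1.2, 0.2]
opening: -0.1
```

Emit:
send_rows(deltas=[[[0.06,-0.05,0],0,1],[[0.06,-0.05,0],0,1],[[0.06,-0.05,0],0,1],[[0.06,-0.05,0],0,1],[[0.06,-0.05,0],0,1],[[0,0,0],0.07,1],[[0,0,0],0.07,1],[[0,0,0],0.07,1],[[0,0,0],0.07,1],[[0,0,0],0.08,1]])

```text
time: 1.77
ee_pos: [501.5, -35.7, 280.9]
orientation: [0.997, -0.076, -0.001, -0.0]
wrist_force: [-0.1, 0.4, 0.2]
opening: 0.1
```

Emit:
send_rows(deltas=[[[0.0234,-0.0696,0],0,1],[[0.0234,-0.0696,0],0,1],[[0.0234,-0.0696,0],0,1],[[0.0234,-0.0696,0],0,1],[[0.0234,-0.0696,0],0,1],[[0.0234,-0.0696,0],0,1],[[0,0,0.026],0,1],[[0,0,0.026],0,1],[[0,0,0.026],0,1],[[0,0,0.02],0,1]])

```text
time: 2.6
ee_pos: [601.3, 160.3, 230.6]
orientation: [0.997, -0.074, -0.001, 0.0]
wrist_force: [-0.0, -0.1, 0.3]
opening: -0.0
```

```bash
python3 - <<'E'
from h import *
p,d=snap('scene','s1')
cv2.imwrite('pics/s1c.png',cv2.resize(p[60:290,220:420],(696,600))[:,:,::-1])
o=sensors.get_obs();print(o['ee_pos'],o['wrist_force'])
E
```

```text
[600.21149825 159.9392571  228.75713909] [-1.07926454  0.60481711 -1.11730545]
```

View pics/s1c.png

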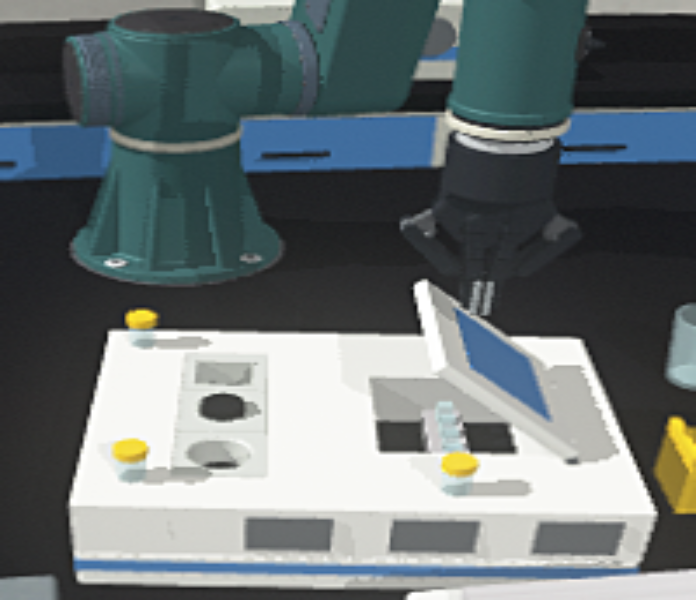

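The fingertips (crop px 482,300) are just above the lid's outer face. I'll lower them slowly.

Emit:
send_rows(deltas=[[[0,0,0.006],0,1],[[0,0,0.006],0,1],[[0,0,0.006],0,1],[[0,0,0.006],0,1],[[0,0,0.006],0,1],[[0,0.001,0.006],0,1],[[0,0.001,0.006],0,1],[[0,0.001,0.006],0,1],[[0,0.001,0.006],0,1],[[0,0.001,0.006],0,1]])

```text
time: 3.48
ee_pos: [601.8, 157.6, 202.2]
orientation: [0.997, -0.074, 0.0, -0.0]
wrist_force: [-0.8, 0.4, 2.5]
opening: 0.3
```

Emit:
send_rows(deltas=[[[0,0.003,0.006],0,1],[[0,0.003,0.006],0,1],[[0,0.003,0.006],0,1],[[0,0.003,0.006],0,1],[[0,0.003,0.006],0,1],[[0,0.003,0.006],0,1],[[0,0.003,0.006],0,1],[[0,0.003,0.006],0,1],[[0,0.003,0.006],0,1],[[0,0.003,0.006],0,1]])

```text
time: 4.32
ee_pos: [599.4, 142.5, 172.0]
orientation: [0.997, -0.074, -0.0, 0.0]
wrist_force: [-0.0, -0.9, 2.6]
opening: -0.1
```

Emit:
send_rows(deltas=[[[0,0.003,0.006],0,1],[[0,0.003,0.006],0,1],[[0,0.003,0.006],0,1],[[0,0.003,0.006],0,1],[[0,0.003,0.006],0,1],[[0,0.002,0.006],0,1],[[0,0.002,0.005],0,1],[[0,0.002,0.005],0,1],[[0,0.002,0.005],0,1],[[0,0,0],0,1]])

```text
time: 5.15
ee_pos: [597.5, 131.3, 146.2]
orientation: [0.997, -0.074, -0.0, -0.0]
wrist_force: [0.1, 0.2, -0.2]
opening: 0.0
```

```bash
python3 - <<'E'
from h import *
p,d=snap('scene','s2')
cv2.imwrite('pics/s2c.png',cv2.resize(p[60:290,220:420],(696,600))[:,:,::-1])
o=sensors.get_obs();print(o['ee_pos'],o['wrist_force'])
E
```

```text
[597.47974533 131.44625555 146.30701659] [-0.86003744 -0.47386448 -0.06221308]
```

View pics/s2c.png

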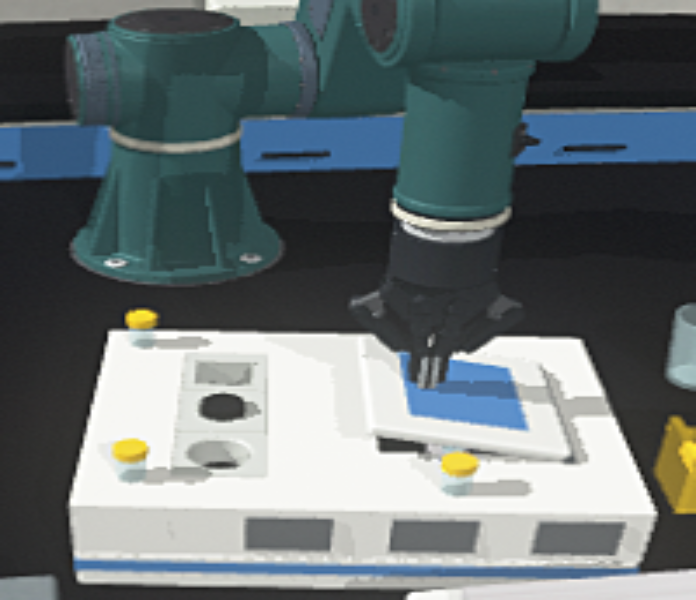

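The lid is nearly shut, with the fingers on the blue panel at (430,380). I'll carry on gently.

Emit:
send_rows(deltas=[[[0,0.002,0.004],0,1],[[0,0.002,0.004],0,1],[[0,0.002,0.004],0,1],[[0,0.002,0.004],0,1],[[0,0.001,0.004],0,1],[[0,0.001,0.004],0,1],[[0,0,0.003],0,1],[[0,0,0.003],0,1],[[0,0,0.003],0,1],[[0,0,0.003],0,1]])

```text
time: 6.03
ee_pos: [597.0, 126.0, 128.7]
orientation: [0.997, -0.074, -0.0, 0.0]
wrist_force: [0.1, -1.9, 1.7]
opening: 0.1
```

Emit:
send_rows(deltas=[[[0,0,0.002],0,1],[[0,0,0.002],0,1],[[0,0,0.001],0,1],[[0,0,0.001],0,1],[[0,0,0.001],0,1],[[0,0,0],0,1],[[0,0,0],0,1],[[0,0,0],0,1],[[0,0,0],0,1],[[0,0,0],0,1]])

```text
time: 6.87
ee_pos: [597.0, 126.6, 125.2]
orientation: [0.997, -0.074, -0.0, -0.0]
wrist_force: [0.5, -0.8, -0.7]
opening: -0.1
```

Emit:
send_rows(deltas=[[[0,0,0.001],0,1],[[0,0,0.001],0,1],[[0,0,0.001],0,1],[[0,0,0.001],0,1],[[0,0,0],0,1],[[0,0,0],0,1],[[0,0,0],0,1],[[0,0,0],0,1],[[0,0,0],0,1],[[0,0,0],0,1]])

```text
time: 7.7
ee_pos: [597.0, 126.6, 125.0]
orientation: [0.997, -0.074, 0.0, -0.0]
wrist_force: [-3.4, -0.5, 13.9]
opening: -0.0
```

Emit:
send_rows(deltas=[[[0,0,-0.005],0,1],[[0,0,-0.01],0,1],[[0,0,-0.03],0,1],[[0,0,-0.04],0,1],[[0,0,-0.04],0,1],[[0.03,0.06,-0.006],0,1],[[0.03,0.06,0],0,1],[[0.03,0.06,0],0,1],[[0.03,0.06,0],0,1],[[0.02,0.05,0],0,1]])

```text
time: 8.53
ee_pos: [645.9, -29.5, 189.0]
orientation: [0.997, -0.074, 0.0, 0.0]
wrist_force: [-0.4, 0.3, 0.5]
opening: -0.3
```

Emit:
send_rows(deltas=[[[0,0,0.01],0,1],[[0,0,0.01],0,1],[[0,0,0.01],0,1],[[0,0,0.01],0,1],[[0,0,0],0,1],[[0,0,0],0,1],[[0,0,0],0,1],[[0,0,0],0,1],[[0,0,0],0,1],[[0,0,0],0,1]])

```text
time: 9.37
ee_pos: [645.0, -27.2, 169.1]
orientation: [0.997, -0.074, 0.0, -0.0]
wrist_force: [-0.0, -0.3, -0.0]
opening: -0.0
```

```bash
python3 - <<'E'
from h import *
p,d=snap('scene','s3'); pt,dt=snap('top','t3')
A=cv2.resize(p[60:290,220:420],(522,600));B=cv2.resize(pt[145:275,230:330],(278,361));B=cv2.copyMakeBorder(B,0,239,0,0,0)
cv2.imwrite('pics/s3c.png',np.hstack([A,B])[:,:,::-1])
o=sensors.get_obs();print(o['ee_pos'],o['wrist_force'])
O=np.array([590.3,82.1,0]);ex=np.array([296.7,-45,0])/300.1;ey=np.array([-ex[1],ex[0],0]);Rl=np.array([ex,ey,[0,0,1]])
v,u=np.mgrid[0:420,0:560]
for n,dd in(('scene',d),('top',dt)):
    Q=(pts(cams.calibration(n),np.c_[u.ravel(),v.ravel()],dd.ravel())-O)@Rl.T
    for y0 in range(0,150,25):
        m=(abs(Q[:,0])<70)&(Q[:,1]>y0+3)&(Q[:,1]<y0+22)&(Q[:,2]>90)&(Q[:,2]<250)
        if m.sum()>10: print(n,y0,m.sum(),np.median(Q[m,2]).round(1))
print('tcp local',(o['ee_pos']-O)@Rl.T)
E
```

```text
[644.97673951 -27.30151474 169.02331137] [-0.41868169  0.55956453 -0.22490209]
scene 0 229 124.8
scene 25 227 125.2
scene 50 223 125.4
scene 75 228 125.4
scene 100 219 125.4
scene 125 216 124.9
top 0 276 126.7
top 25 276 127.1
top 50 276 127.4
top 75 271 127.0
top 100 278 127.3
top 125 267 126.4
tcp local [ 70.46203524 -99.96326606 169.02331137]
```

View pics/s3c.png

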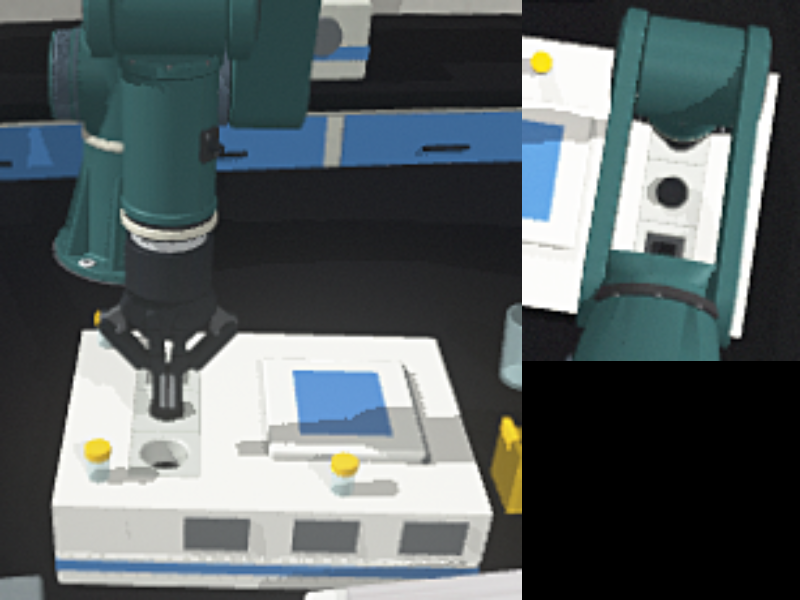

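The lid is flat at 125 mm in both views, and the TCP is centred on the well. Turning about 0.4 rad takes the knuckles away from the vial, then I go down.

Emit:
send_rows(deltas=[[[0,0,0],0.067,1],[[0,0,0],0.067,1],[[0,0,0],0.067,1],[[0,0,0],0.067,1],[[0,0,0.02],0,1],[[0,0,0.02],0,1],[[0,0,0.02],0,1],[[0,0,0.02],0,1],[[0,0,0.01],0,1],[[0,0,0],0,1]])

```text
time: 10.3
ee_pos: [643.4, -27.1, 121.5]
orientation: [0.963, -0.271, -0.002, 0.0]
wrist_force: [-1.1, -0.1, 0.5]
opening: 0.1
```

```bash
python3 - <<'E'
from h import *
p,d=snap('scene','s4')
cv2.imwrite('pics/s4c.png',cv2.resize(p[150:270,235:355],(600,600),interpolation=cv2.INTER_CUBIC)[:,:,::-1])
o=sensors.get_obs();print(o['ee_pos'],o['wrist_force'],o['joint_pos'])
E
```

```text
[644.05172939 -27.17357068 122.49227399] [0.03563993 0.4781363  0.42866031] [-1.49322818e-01  5.28801223e-01  1.51956939e+00  1.31072198e-04
  1.09560281e+00  1.97100742e+00]
```

View pics/s4c.png

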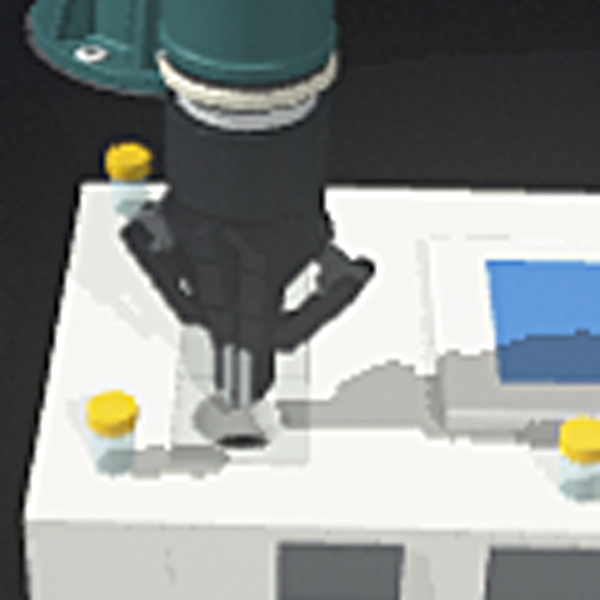

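The fingertip (240,405) is over the well mouth, whose centre is about (238,420). I'll enter slowly and watch side forces.

Emit:
send_rows(deltas=[[[0,0,0.005],0,1],[[0,0,0.005],0,1],[[0,0,0.005],0,1],[[0,0,0.005],0,1],[[0,0,0.005],0,1],[[0,0,0.005],0,1],[[0,0,0.005],0,1],[[0,0,0.005],0,1],[[0,0,0.005],0,1],[[0,0,0],0,1]])

```text
time: 11.18
ee_pos: [644.5, -27.2, 100.6]
orientation: [0.962, -0.272, -0.001, -0.0]
wrist_force: [0.4, 0.4, -0.2]
opening: 0.1
```

Emit:
send_rows(deltas=[[[0,0,0.004],0,1],[[0,0,0.004],0,1],[[0,0,0.004],0,1],[[0,0,0.004],0,1],[[0,0,0],0,1],[[0,0,0],0,1],[[0,0,0],0,1],[[0,0,0],0,1],[[0,0,0],0,1],[[0,0,0],0,1]])

```text
time: 12.02
ee_pos: [645.0, -27.3, 93.5]
orientation: [0.962, -0.272, 0.0, -0.0]
wrist_force: [0.2, 0.1, -0.2]
opening: -0.1
```

Emit:
send_rows(deltas=[[[0,0,0.004],0,1],[[0,0,0.004],0,1],[[0,0,0.004],0,1],[[0,0,0.004],0,1],[[0,0,0.004],0,1],[[0,0,0.003],0,1],[[0,0,0.003],0,1],[[0,0,0.002],0,1],[[0,0,0.001],0,1],[[0,0,0.001],0,1]])

```text
time: 12.85
ee_pos: [644.9, -27.3, 79.9]
orientation: [0.962, -0.272, 0.0, -0.0]
wrist_force: [-5.3, 0.6, 18.1]
opening: -0.5
```

Emit:
send_rows(deltas=[[[0,0,0],0,1],[[0,0,0],0,1],[[0,0,0],0,1],[[0,0,0],0,1],[[0,0,0],0,1],[[0,0,0],0,1],[[0,0,0],0,1],[[0,0,0],0,1],[[0,0,0],0,1],[[0,0,0],0,1]])

```text
time: 13.68
ee_pos: [644.8, -27.3, 79.9]
orientation: [0.962, -0.272, 0.0, -0.0]
wrist_force: [-5.3, 0.3, 14.5]
opening: 0.0
```

Emit:
send_rows(deltas=[[[0,0,0],0,1],[[0,0,0],0,1],[[0,0,0],0,1],[[0,0,0],0,1],[[0,0,0],0,1],[[0,0,0],0,1],[[0,0,0],0,1],[[0,0,0],0,1],[[0,0,0],0,1],[[0,0,0],0,1]])

```text
time: 14.52
ee_pos: [644.8, -27.3, 79.9]
orientation: [0.962, -0.272, 0.0, -0.0]
wrist_force: [-4.3, 0.4, 13.0]
opening: -0.1
```

Emit:
send_rows(deltas=[[[0,0,0],0,1],[[0,0,0],0,1],[[0,0,0],0,1],[[0,0,-0.006],0,1],[[0,0,-0.01],0,1],[[0,0,-0.01],0,1],[[0,0,-0.01],0,1],[[0,0,-0.01],0,1],[[0,0,-0.01],0,1],[[0,0,-0.01],0,1]])

```text
time: 15.35
ee_pos: [644.8, -27.3, 111.7]
orientation: [0.962, -0.272, -0.0, -0.0]
wrist_force: [0.2, -0.2, -0.7]
opening: -0.2
```

Emit:
send_rows(deltas=[[[0,0,-0.02],0,1],[[0,0,-0.02],0,1],[[0,0,-0.03],0,1],[[0,0,-0.04],0,1],[[0,0,-0.04],0,1],[[0,0,-0.04],0,1],[[0,0,-0.04],0,1],[[0,0,-0.04],0,1],[[0,0,-0.04],0,1],[[0,0,0],0,1]])

```text
time: 16.18
ee_pos: [647.4, -27.7, 272.1]
orientation: [0.962, -0.272, 0.004, -0.001]
wrist_force: [2.1, 0.5, 1.2]
opening: 0.1
```

Emit:
send_rows(deltas=[[[-0.04,0.04,0],0,1],[[-0.04,0.06,0],0,1],[[-0.04,0.06,0],0,1],[[-0.04,0.06,0],0,1],[[-0.04,0.06,0],0,1],[[-0.04,0.06,0],0,1],[[-0.02,0.02,0],0,1],[[0,0,0],0,1],[[0,0,0],0,1],[[0,0,0],0,1]])

```text
time: 17.02
ee_pos: [441.3, -112.8, 266.7]
orientation: [0.962, -0.272, 0.001, -0.0]
wrist_force: [0.8, 0.6, 0.7]
opening: -0.1
```

```bash
python3 - <<'E'
from h import *
p,d=snap('scene','s5'); pt,dt=snap('top','t5')
A=cv2.resize(p[60:290,220:420],(522,600));B=cv2.resize(pt[145:275,230:330],(278,361));B=cv2.copyMakeBorder(B,0,239,0,0,0)
cv2.imwrite('pics/s5c.png',np.hstack([A,B])[:,:,::-1])
o=sensors.get_obs();print(o['ee_pos'],o['wrist_force'],o['dq'].round(3))
O=np.array([590.3,82.1,0]);ex=np.array([296.7,-45,0])/300.1;ey=np.array([-ex[1],ex[0],0]);Rl=np.array([ex,ey,[0,0,1]])
v,u=np.mgrid[0:420,0:560]
for tag,n in(('top0','top'),('t5','top'),('scene0','scene'),('s5','scene')):
    z=np.load(f'pics/{tag}.npz');Q=((pts(cams.calibration(n),np.c_[u.ravel(),v.ravel()],z['d'].ravel())-O)@Rl.T).reshape(420,560,3)
    f=lambda x,y,r,lo,hi:np.median(Q[(np.hypot(Q[...,0]-x,Q[...,1]-y)<r)&(Q[...,2]>lo)&(Q[...,2]<hi)][:,2]) if ((np.hypot(Q[...,0]-x,Q[...,1]-y)<r)&(Q[...,2]>lo)&(Q[...,2]<hi)).any() else None
    mm=((z['p'][...,0]>200)&(z['p'][...,2]<80)&(abs(Q[...,0])<150)&(abs(Q[...,1])<200)).astype(np.uint8)
    nn,lb,st,ce=cv2.connectedComponentsWithStats(mm)
    print(tag,'keys',f(70,-100,10,50,140),f(0,-100,10,50,140),f(-70,-100,9,50,140),'lid',f(0,75,60,50,300),[np.median(Q[lb==i],0).round(0).tolist() for i in range(1,nn) if st[i,4]>15])
E
```

```text
[ 441.40639658 -112.59562065  266.42307522] [0.74166465 0.21527749 0.11741114] [ 0.001  0.002  0.002 -0.004  0.004 -0.003]
top0 keys 87.50280249515345 120.59521875631083 87.56103832440635 lid 188.28947414996628 [[119.0, 64.0, 149.0], [108.0, -160.0, 146.0], [-123.0, -170.0, 147.0]]
t5 keys 85.68388012301057 120.70935409482001 86.50544169974114 lid 126.9661490993509 [[119.0, 64.0, 147.0], [108.0, -160.0, 148.0]]
scene0 keys 86.50629860658603 119.79235188405437 None lid 166.93382624720874 [[-119.0, -173.0, 145.0], [112.0, -162.0, 145.0], [125.0, 63.0, 145.0]]
s5 keys 85.68065811110375 119.59592762072612 None lid 125.48233282466163 [[-119.0, -172.0, 146.0], [112.0, -161.0, 145.0], [123.0, 63.0, 146.0]]
```

View pics/s5c.png

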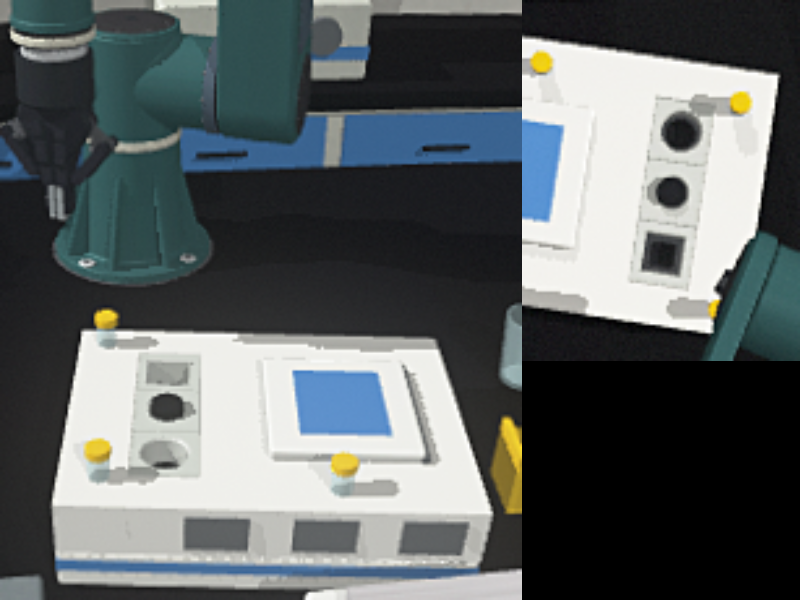

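The lid is shut, the round key is back up at about 86 mm, the other keys and all three vials haven't moved, and the arm is clear.

```bash
python3 -c "
from workcell import ctrl
print(ctrl.job_done())"
```

```text
the job is handed in; nothing more can be done
None
```

The photometer is zeroed: the lid is fully shut, and only then was the round key pressed to its stop, held and released. I handed the job in at about 17 s of the 54 s allowed.

- **Lid:** I pushed it down with the closed fingertips, slowing near the end. It stopped firmly with the fingertips at 125.0 mm and 13.9 N. After release both cameras showed it lying flat, at 125 mm (scene) and 127 mm (top, within calibration error).
- **Round key:** the fingertip entered the well without touching its sides. It pressed the key until it stopped at 79.9 mm, where 80 was expected, at 13–18 N. It stayed down for roughly two seconds (about 12.8 to 14.8 s), then I drew straight up. The key top now reads about 86 mm, so it sprang back.
- **Left alone:** the raised key (about 120 mm) and square key (about 86.5 mm) read unchanged to about 1 mm. All three vials stand where they were within about 2 mm, though the arm partly hid one of them in the last top view.
- **Not re-measured:** I did not measure the beaker, rack, bottle or jar again, but the arm felt no contact on its way past.
- **Disagreement:** my rough reading of the well centre in the scene view was about 4 mm off the top view. I used the top view, which agreed with the photometer's outline, and the clean entry confirmed it.

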